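# Push the varnished tailpiece into the UV cabinet

## Task

A freshly varnished violin tailpiece lies in its steel tray on the loading shelf of the UV curing cabinet. Use the wooden push stick to push the tray in through the sprung flap until the flap drops fully shut behind it, then draw the stick out and lay it down on the bench. Do not touch the wet tailpiece, and leave the jar, the bottle and the tin standing where they are.

Things in the scene. Friction and masses are not known exactly. Their poses are not given: they have to be found in the camera images.
- cabinet: Fixed bench-top UV curing cabinet, white steel front, amber clear roof and sides. Origin: on the bench (z=0) under the middle of the flap opening, in the outer front face. Its +x points level into the cabinet (the push direction, roughly world +y), z up. Body x 0 to 250 mm (inner back wall at 244), y -102 to 102, height 204. Front sheet 6 mm thick, solid above and beside the opening.
- gate (a point): Middle of the opening's sill, cabinet point (0, 0, 8) mm, axes as the cabinet. The opening is 108 mm wide (y -54 to 54) and reaches from the steel floor (top at z = 8 mm) up to z = 80 mm. Inside, the same floor with guide rails (inner faces y -50 and 50, x 80 to 240).
- shelf (a point): Middle of the loading shelf's top, cabinet point (-102, 0, 8) mm, axes as the cabinet. The shelf is the steel floor in front of the opening: cabinet x -205 to 0, y -56 to 56, top at z = 8 mm. A guide rail along each side: inner faces at y = -47 and 47 mm, outer at -53 and 53, top at z = 22 mm.
- flap (a joint): Aluminium flap inside the opening, hinged along its top. 0 = hanging shut, positive rad = swung inwards and up, at most 1.45; it cannot swing outwards. A weak spring closes it (0.036 N m shut, 0.08 wide open). The pushed tray lifts it; it then rides on the tray's rim. A stick under it also keeps it up; it slides off the stick drawn straight out.
- hinge (a point): Middle of the flap's hinge line: cabinet point (9, 0, 84) mm, axes as the cabinet. The flap reaches 70 mm down from it (lower edge at z = 14 mm when shut), is 116 mm wide and 3 mm thick. It drops behind the tray only when the tray's rear face is about 70 mm inside the front face (tray centre at cabinet x = 131 mm or more).
- tray: Open steel tray, 120 mm long (its x), 84 mm wide (y), 42 mm high, walls 4 mm, about 0.3 kg; stands on the loading shelf (underside at z = 8 mm) between the rails, with its x along the cabinet's x within a few degrees. Origin: centre of its underside.
- tailpiece: Varnished brown violin tailpiece, 108 mm long, 44 mm wide, 9 mm thick, 30 g, lying loose in the tray on its floor, below the tray's rim; nothing but the tray may touch it. Origin: centre of its underside.
- stick: Pale wooden push stick lying on the bench, 200 mm long along its x axis, 0.12 kg. Origin: on its underside, at mid-length. Handle from x = -100 to -20 mm, 24 mm wide (y), 38 mm high (z 0 to 38); blade from x = -20 to +100 mm, 18 mm wide, 30 mm high (z 0 to 30); the underside is flat throughout. The blade's end face at x = +100 mm is dark.
- jar: Amber glass varnish jar with a white lid, diameter 60 mm, height 70 mm, standing on the bench to the right of the loading shelf as seen looking into the cabinet. Origin: centre of its underside.
- bottle: Dark brown bottle with a black cap, diameter 64 mm, height 150 mm, standing beyond the cabinet's right side. Origin: centre of its underside.
- tin: Low round metal tin with a paper label, diameter 76 mm, height 55 mm, standing on the far side of the bench. Origin: centre of its underside.
Things that resemble listed ones, but are neither listed nor needed, are in the scene too. Several things look just like the stick: the one meant starts farthest from the robot's base.

How it is judged:
By the outcome, as a careful person would: the job done as asked, in the order asked, and still so for the second after the job is handed in, with the robot touching nothing.
It also fails if it takes over 51 s, if anything falls off the work surface, if the arm or the gripper's body presses on something with over 40 N, if the wrist force passes 120 N, or if a joint passes its speed limit or range.

## Robot

A 7-joint arm with a two-finger parallel gripper is mounted at the origin on the work surface. World frame = base frame: x ahead of the robot, y to its left, z up, the work surface at z = 0. Lengths are in m, angles in rad, forces in N, time in s.
With the tool pointing down it reaches from about 0.4 to 0.875 m from the base axis. Payload 19.3 kg.
Tool frame: the origin (TCP) lies at the very end of the fingers, on their centre line; the grasp point (between the pads) lies 19 mm behind it (arm.pinch_z is the distance from the TCP to the grasp point, in m); z points along the fingers, y is the direction in which the jaws open and shut (so a half turn about z gives the same grasp; the last joint's range is limited). The gripper opens to 85 mm and grips with 20 to 120 N. Pads are 22 mm wide; open, the fingers measure 114 mm over their backs; the gripper's body (76 mm by 85 mm) begins 54 mm behind the grasp point. The pads swing forward as they close: fully open they stand 13 mm farther back than shut.
Start: joints at [-1.391, 0.521, -0.036, 1.599, 0.021, 1.021, -0.113], TCP at [0.155, 0.606, 0.231] pointing down, gripper open.
Joint ranges: [-2.91, 2.91], [-0.3, 2.13], [-1.5, 1.42], [0.17, 2.43], [-1.26, 4.41], [0.16, 1.93], [-2.52, 2.52]. Speed limits (rad/s): [1.89, 1.89, 2.39, 2.39, 3.01, 3.01, 3.01].

## Interface

Orientations are given as a unit quaternion [x, y, z, w].
In Python, from station import arm gives the robot as it stands. The module is installed in compiled form; this text tells all that it offers.
- The arm moves only by the shell command python3 -m creep 'ROWS' [OPENING] [FORCE]. ROWS is JSON, a list of rows, each an object of numbers: "tx", "ty", "tz": the shift along the tool's x, y, z in cm; "ax", "ay", "az": the turn, a rotation vector about the tool's x, y, z in degrees. A call has 1 to 5 rows; each row shifts and turns the commanded pose from where the row before left it, along the tool's axes as they then stand; what a row does not reach is not made up. A row lasts 1/8 s, in which the tool goes at most 62.5 mm and 10.7 degrees, less where a joint would pass 70% of its speed; a pose out of reach is approached as far as the arm can. A call is refused whole if a number of a shift passes 6.25 or a number of a turn 10.7, either way. A call with a gripper value outside its range is refused whole. OPENING is the opening, from 0 (shut) to 1 (fully open), set as the call begins (- or left out, the last holds). The fingers move at their own pace and stop on an object; FORCE is the grip in N (left out, the last holds). Time passes only in rows, so rows that do not move let the fingers close. It gives the time, the measured TCP pose, the force and the opening at its end, in the units of the state.
- arm.read_state(): the state, without advancing time (a new reading comes with each control period).
- arm.snapshot(name): name is "scene" or "side" or "wrist"; returns a dict with "img" (480x640x3 uint8, red, green, blue), "K" (3x3 intrinsics, pixels), "R" (3x3) and "t" (3): a world point X has camera coordinates R X + t. Camera axes: x right, y down, z forward; pixel columns grow to the right and rows downward; lengths in m; the calibration is good to about 2 mm. The wrist camera is an equidistant fisheye: a pixel r from the principal point sees the ray r / f radians off the axis. A picture is of the moment at which its call begins. There is no depth.
- arm.sign_off(): hands the job in, once; it reports no verdict.
Trained networks look in the newest picture that a camera, given by its name, has taken for a name from the list of things; names that differ only in an ending like _2 or _b are one class to them, and where a whole thing is asked for, a point or a joint stands for the part that bears it (a point fixed in the world has none). Each returns a list of dicts, best first, with "p" (0 to 1); they miss things now and then, are a little off and sometimes report something else, mostly with a low value. They report only what shows in the picture. A call takes as long as a camera call. They do not tell look-alikes from the thing itself.
- arm.spot_in(camera, thing): "bbox" ([left, top, right, bottom] in pixels, round what is visible of it).
- arm.regions_of(camera, thing): "region" (480x640 bool, what is visible of it) and "bbox" ([left, top, right, bottom] in pixels, round what is visible of it).
The state is a dict: "t": time; "q": joint angles; "qvel": joint speeds; "effort": joint torques, N m; "ee_pos": TCP position; "eef_rot": TCP orientation; "wrist_force": force on the tool from outside, world axes, zero at the start; "wrist_torque": the same for the moment, N m; "width": opening from 0.0 (shut) to 1.0 (fully open).
Only numpy, scipy, OpenCV 4.12 (cv2) and the standard library are available. Lean on these libraries where they do the work, as an engineer would, in place of code of your own. Each camera call takes 0.05 s, during which the arm holds its last target. There are 200 camera calls.

## Working session

There is one attempt and no reset: what is moved stays moved. The work goes in short steps, Python scripts to look and compute and a shell command to move; the robot and the scene stay as the last step left them, time stands still between calls to the robot, and variables do not carry over. Pictures are saved under pics/ and viewed, about 8 in all and at most 12, crops included, and the job is handed in when it is done.

```bash
mkdir -p pics; cat > h.py <<'E'
import numpy as np, cv2
from station import arm
def snap(n,f):
    s=arm.snapshot(n); cv2.imwrite('pics/'+f,s['img'][:,:,::-1]); return s
def ray(s,u,v):
    K,R,t=map(np.array,(s['K'],s['R'],s['t']))
    d=R.T@np.linalg.solve(K,[u,v,1.]); return -R.T@t,d
def onz(s,u,v,z):
    c,d=ray(s,u,v); return c+d*(z-c[2])/d[2]
def proj(s,P):
    K,R,t=map(np.array,(s['K'],s['R'],s['t']))
    p=(np.atleast_2d(P)@R.T+t)@K.T; return p[:,:2]/p[:,2:]
E
python3 - <<'E'
from h import *
a=snap('scene','a.png'); b=snap('side','b.png')
for n,s in (('scene',a),('side',b)):
    print(n,-np.array(s['R']).T@np.array(s['t']),np.array(s['R'])[2])
    for th in ('stick','tray','cabinet','jar','bottle','tin','tailpiece'):
        print(th,[(np.round(d['bbox']).astype(int).tolist(),round(d['p'],2)) for d in arm.spot_in(n,th)])
cv2.imwrite('pics/ab.png',cv2.resize(np.hstack([a['img'],b['img']])[:,:,::-1],(800,300)))
print(arm.read_state())
E
```

```text
scene [ 1.29071666 -0.17802087  0.87898597] [-0.69940209  0.06303547 -0.71194329]
stick [([206, 242, 270, 296], 0.92), ([355, 174, 391, 229], 0.88), ([174, 172, 214, 230], 0.57)]
tray [([360, 245, 418, 281], 0.8)]
cabinet [([331, 168, 581, 306], 0.78)]
jar [([377, 293, 408, 333], 0.68)]
bottle [([453, 287, 494, 352], 0.8)]
tin [([263, 323, 301, 370], 0.97)]
tailpiece [([362, 259, 411, 269], 0.9)]
side [ 0.1488945  -0.6496468   0.73909684] [ 0.40483648  0.59402145 -0.69515894]
stick [([186, 232, 263, 291], 0.83), ([390, 282, 411, 377], 0.68), ([266, 434, 395, 480], 0.58)]
tray [([286, 193, 341, 245], 0.87)]
cabinet [([206, 80, 363, 270], 0.83)]
jar [([354, 179, 380, 212], 0.62)]
bottle [([333, 119, 363, 177], 0.88)]
tin [([431, 224, 465, 266], 0.85)]
tailpiece [([296, 206, 324, 231], 0.76), ([430, 222, 470, 264], 0.51), ([275, 175, 312, 209], 0.35)]
{'t': 0.8, 'q': array([-1.39116922,  0.52137486, -0.03633563,  1.59949097,  0.02120025,
        1.02111627, -0.1127857 ]), 'qvel': array([-0.00124439, -0.00018899,  0.00023358,  0.00027475,  0.0008165 ,
       -0.00269328, -0.00066258]), 'effort': array([ 2.73388519e-03, -9.26760793e+01,  1.97954692e+00, -3.70216370e+01,
        1.81771157e-02,  2.01840288e-03, -5.26093208e-05]), 'ee_pos': array([0.15452468, 0.60558909, 0.23130929]), 'eef_rot': array([ 1.24587846e-01,  9.92208581e-01, -1.89297575e-06, -8.99231201e-06]), 'wrist_force': array([-0.05881982,  0.00781241,  0.38802542]), 'wrist_torque': array([-0.01502279,  0.02273637,  0.04303813]), 'width': 1.000993270808948}
```

View pics/a.png

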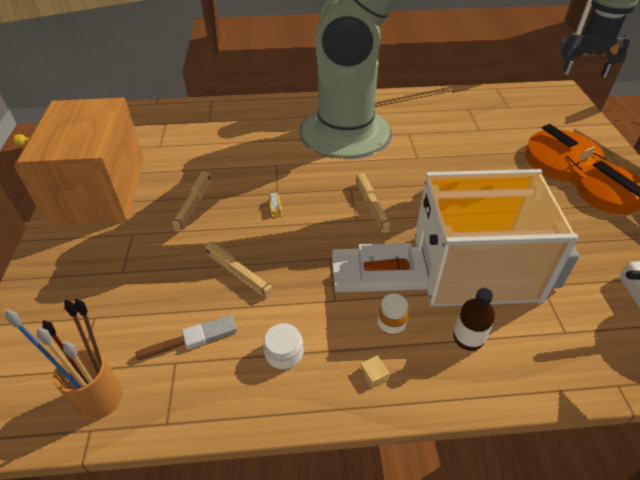

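View pics/b.png

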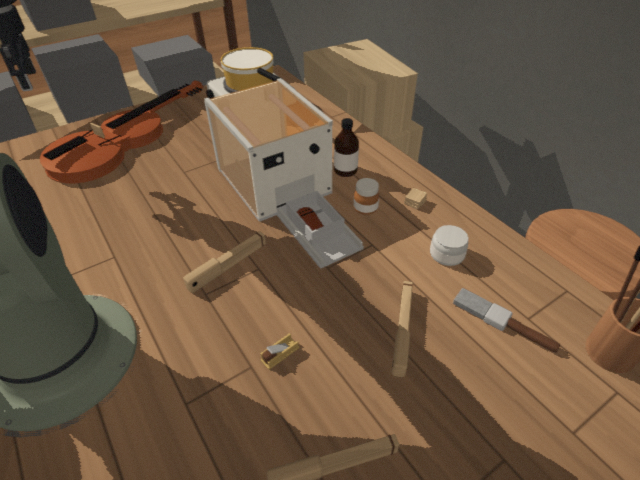

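Candidates for the stick are scene pixels (238,270), (372,200) and (192,200). The side view shows the same three at (402,330), (225,262) and (335,458). I'll measure which is farthest from the base and check it in a close crop.

```bash
python3 - <<'E'
from h import *
a=arm.snapshot('scene');b=arm.snapshot('side')
for uv in ((238,270),(372,200),(192,200)):
    p=onz(a,*uv,.015);print(uv,p.round(3),np.hypot(*p[:2]).round(3))
for uv in ((402,330),(225,262),(335,458)):
    p=onz(b,*uv,.015);print('side',uv,p.round(3),np.hypot(*p[:2]).round(3))
def crop(s,x,y,w,h,k): return cv2.resize(s['img'][y:y+h,x:x+w,::-1],None,fx=k,fy=k,interpolation=cv2.INTER_CUBIC)
A=crop(a,195,235,80,65,5);B=crop(b,375,275,50,108,3)
C=crop(a,325,165,133,150,3);D=crop(b,265,155,133,115,3)
im=np.zeros((790,800,3),np.uint8)
im=np.zeros((600,800,3),np.uint8)
im[:325,:400]=A; im[:324,400:550]=B
cv2.imwrite('pics/c1.png',im[:330,:560])
im=np.zeros((460,800,3),np.uint8); im[:450,:399]=C; im[:345,400:799]=D
cv2.imwrite('pics/c2.png',im)
E
```

```text
(238, 270) [ 0.553 -0.309  0.015] 0.634
(372, 200) [0.344 0.031 0.015] 0.345
(192, 200) [ 0.304 -0.437  0.015] 0.532
side (402, 330) [ 0.543 -0.319  0.015] 0.63
side (225, 262) [0.346 0.025 0.015] 0.347
side (335, 458) [ 0.309 -0.435  0.015] 0.534
```

View pics/c1.png

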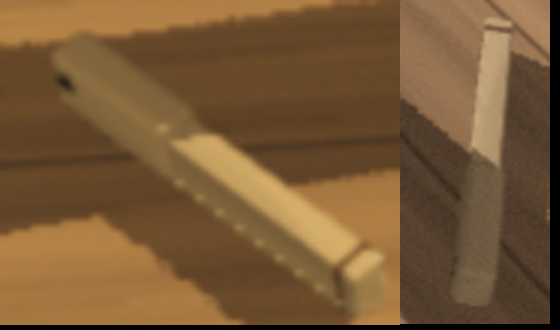

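View pics/c2.png

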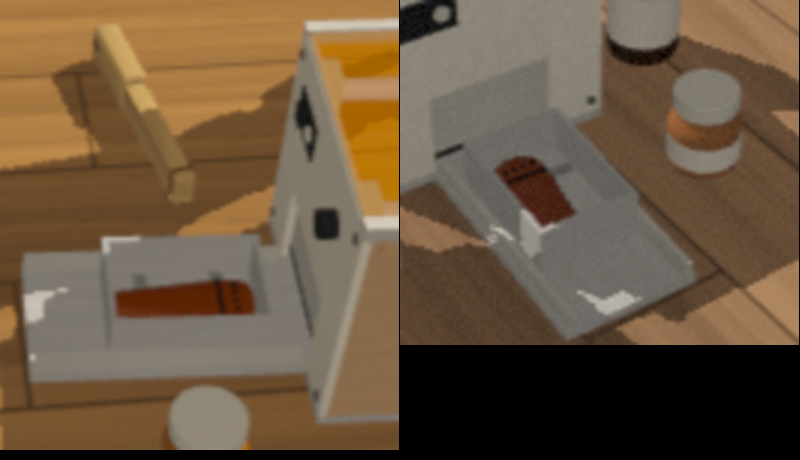

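The stick is the one at scene (238,270), 0.63 m from the base; its blade tip points towards +x, at scene pixel about (268,290). The tray is against the open shelf between its rails, centred near scene (388,262), and the tailpiece lies inside it. Next I'll fit the poses to the masks.

```bash
cat >> h.py <<'E'
from scipy.optimize import minimize
def box(x0,x1,y0,y1,z0,z1): return np.array([[x,y,z] for x in (x0,x1) for y in (y0,y1) for z in (z0,z1)])/1e3
def place(B,p):
    c,s=np.cos(p[2]),np.sin(p[2]); return B@np.array([[c,s,0],[-s,c,0],[0,0,1]])+[p[0],p[1],0]
SC=4
def rend(s,boxes,p):
    m=np.zeros((480*SC,640*SC),np.uint8)
    for B in boxes:
        h=cv2.convexHull(((proj(s,place(B,p))+.5)*SC).astype(np.float32)); cv2.fillConvexPoly(m,h.round().astype(np.int32),1)
    return cv2.resize(m.astype(np.float32),(640,480),interpolation=cv2.INTER_AREA)
def fit(views,boxes,p0):
    def cost(p):
        c=0
        for s,M in views:
            r=rend(s,boxes,p); c+=1-np.minimum(r,M).sum()/np.maximum(r,M).sum()
        return c/len(views)
    sim=np.array([p0]+[np.array(p0)+d for d in np.diag([.01,.01,.08])])
    o=minimize(cost,p0,method='Nelder-Mead',options=dict(initial_simplex=sim,xatol=2e-4,fatol=1e-5)); return o.x,o.fun
STICK=[box(-100,-20,-12,12,0,38),box(-20,100,-9,9,0,30)]
CAB=[box(0,250,-102,102,0,204),box(-205,0,-56,56,0,8),box(-205,0,47,53,0,22),box(-205,0,-53,-47,0,22)]
TRAY=[box(-60,60,-42,42,8,50)]
def pick(n,th,uv):
    for d in arm.regions_of(n,th):
        l,t,r,b=d['bbox']
        if l<=uv[0]<=r and t<=uv[1]<=b: return d['region'].astype(np.float32)
E
python3 - <<'E'
from h import *
a=arm.snapshot('scene');b=arm.snapshot('side')
ms=[pick('scene','stick',(238,270)),pick('side','stick',(402,330))]
mt=[pick('scene','tray',(388,262)),pick('side','tray',(313,220))]
mc=[pick('scene','cabinet',(480,240)),pick('side','cabinet',(290,170))]
for nm,m,bx,p0 in (('stick',ms,STICK,[.55,-.31,-.6]),('tray',mt,TRAY,[.55,.02,1.57]),):
    V=[(s,x) for s,x in zip((a,b),m) if x is not None]
    print(nm,len(V),[fit([v],bx,p0) for v in V],fit(V,bx,p0))
for k in range(2):
    for uv,z in (((426.7,174.3),.204),((445,245),.204)) if k==0 else ():print(onz(a,*uv,z))
V=list(zip((a,b),mc))
# tray mask joined to cabinet
V=[(s,np.maximum(x,y)) for (s,x),y in zip(V,mt)]
def boxes(): return CAB
p,f=fit(V,CAB,[.55,.12,1.57]); print('cab',p,f,[fit([v],CAB,p) for v in V])
np.save('cab.npy',p)
for n,(s,M) in zip('ab',V):
    im=s['img'][:,:,::-1].copy()
    for B in CAB:
        q=proj(s,place(B,p)).round().astype(int)
        for i in range(8):
            for j in (1,2,4):
                if not i&j: cv2.line(im,q[i].tolist(),q[i|j].tolist(),(0,255,0),1)
    im[M>.5]=im[M>.5]//2+np.array([60,0,0],np.uint8)
    cv2.imwrite(f'pics/o{n}.png',cv2.resize(im[150:320,320:590] if n=='a' else im[70:280,190:380],(400,300)))
cv2.imwrite('pics/o.png',np.hstack([cv2.imread('pics/oa.png'),cv2.imread('pics/ob.png')]))
print(arm.read_state()['t'])
E
```

```text
stick 2 [(array([ 0.50728121, -0.23923071, -0.81560911]), np.float64(0.914511501789093)), (array([ 0.55585369, -0.30719226,  0.77098484]), np.float64(0.1301596760749817))] (array([ 0.55229334, -0.31062884,  0.77053759]), np.float64(0.1359131932258606))
tray 2 [(array([0.56796372, 0.02620272, 1.56767096]), np.float64(0.2942315936088562)), (array([0.57303999, 0.02473615, 1.51419796]), np.float64(0.1849246621131897))] (array([0.57266015, 0.02473603, 1.50891164]), np.float64(0.24512672424316406))
[0.47906573 0.11527939 0.204     ]
[0.68648958 0.10110826 0.204     ]
cab [0.5750338  0.11015611 1.52581913] 0.06051903963088989 [(array([0.5739417 , 0.11104837, 1.52756499]), np.float64(0.07530337572097778)), (array([0.57573394, 0.11033535, 1.52706576]), np.float64(0.04324740171432495))]
1.3
```

View pics/o.png

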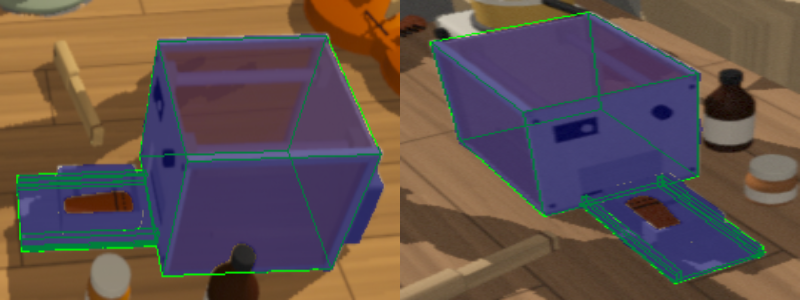

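The cabinet fit is good in both views, at about (0.575, 0.110) with yaw 1.527. The stick is at (0.552, -0.311) with yaw 0.77. I'll raise the arm and swing it in an arc over to the stick.

```bash
python3 -m creep '[{"tz":-6},{"tx":-6.2,"ty":-0.31,"az":5.7},{"tx":-6.2,"ty":-0.31,"az":5.7},{"tx":-6.2,"ty":-0.31,"az":5.7},{"tx":-6.2,"ty":-0.31,"az":5.7}]' 1
python3 -m creep '[{"tx":-6.2,"ty":-0.31,"az":5.7},{"tx":-6.2,"ty":-0.31,"az":5.7},{"tx":-6.2,"ty":-0.31,"az":5.7},{"tx":-6.2,"ty":-0.31,"az":5.7},{"tx":-6.2,"ty":-0.31,"az":5.7}]'
python3 -m creep '[{"tx":-6.2,"ty":-0.31,"az":5.7},{"tx":-6.2,"ty":-0.31,"az":5.7},{"tx":-6.2,"ty":-0.31,"az":5.7},{"tx":-6.2,"ty":-0.31,"az":5.7},{"tx":-6.2,"ty":-0.31,"az":5.7}]'
cat >> h.py <<'E'
from scipy.spatial.transform import Rotation as Ro
def todo(x,y,z,yaw,st=None):
    """remaining shift (cm, tool axes) and az (deg) to put TCP at x,y,z with tool x at yaw, pointing down"""
    st=st or arm.read_state(); R=Ro.from_quat(st['eef_rot']).as_matrix()
    T=np.array([[np.cos(yaw),np.sin(yaw),0],[np.sin(yaw),-np.cos(yaw),0],[0,0,-1]]).T
    T=np.array([[np.cos(yaw),np.sin(yaw),0],[np.sin(yaw),-np.cos(yaw),0],[0,0,-1.]])
    rv=Ro.from_matrix(R.T@T).as_rotvec(degrees=True)
    print('t',round(st['t'],2),'pos',st['ee_pos'].round(4),'F',st['wrist_force'].round(1),'w',round(st['width'],3),'SHIFT cm',(R.T@(np.array([x,y,z])-st['ee_pos'])*100).round(2),'TURN',rv.round(1))
E
python3 - <<'E'
from h import *
a=arm.snapshot('scene');b=arm.snapshot('side')
V=[]
for n,s,uv in (('scene',a,(388,262)),('side',b,(313,220))):
    m=pick(n,'tray',uv); 
    for d in arm.regions_of(n,'tailpiece'):
        l,t,r,bb=d['bbox']
        if abs((l+r)/2-uv[0])<15: m=np.maximum(m,d['region'])
    m=cv2.morphologyEx(m,cv2.MORPH_CLOSE,np.ones((5,5))); V.append((s,m))
print([fit([v],TRAY,[.573,.025,1.527]) for v in V],fit(V,TRAY,[.573,.025,1.527]))
ms=[(s,pick(n,'stick',uv)) for n,s,uv in (('scene',a,(238,270)),('side',b,(402,330)))]
print([ (fit([v],STICK,[.553,-.311,.77])) for v in ms if v[1] is not None])
c=np.array([.553,-.311])-.065*np.array([np.cos(.77),np.sin(.77)])
todo(c[0],c[1],.10,.77)
E
```

```text
[(array([0.56661523, 0.02589168, 1.51791052]), np.float64(0.0834125280380249)), (array([0.57336727, 0.02490844, 1.51677293]), np.float64(0.029893338680267334))] (array([0.57287243, 0.025131  , 1.52160885]), np.float64(0.06439483165740967))
[(array([ 0.55067447, -0.31021409,  0.77061398]), np.float64(0.08573073148727417)), (array([ 0.55186656, -0.31052943,  0.76709108]), np.float64(0.08354735374450684))]
t 1.7 pos [0.1546 0.6056 0.2313] F [ 0.  -0.6  0.1] w 0.997 SHIFT cm [-57.87 -84.51  13.13] TURN [  0.   -0.  121.6]schema error: expected keys tx, ty, tz, ax, ay, az
schema error: expected keys tx, ty, tz, ax, ay, az
schema error: expected keys tx, ty, tz, ax, ay, az
```

All six keys are required in each row.

```bash
python3 -m creep '[{"tx":0,"ty":0,"tz":-6,"ax":0,"ay":0,"az":0},{"tx":-6.2,"ty":-0.3,"tz":0,"ax":0,"ay":0,"az":5.7},{"tx":-6.2,"ty":-0.3,"tz":0,"ax":0,"ay":0,"az":5.7},{"tx":-6.2,"ty":-0.3,"tz":0,"ax":0,"ay":0,"az":5.7},{"tx":-6.2,"ty":-0.3,"tz":0,"ax":0,"ay":0,"az":5.7}]' 1
python3 -m creep '[{"tx":-6.2,"ty":-0.3,"tz":0,"ax":0,"ay":0,"az":5.7},{"tx":-6.2,"ty":-0.3,"tz":0,"ax":0,"ay":0,"az":5.7},{"tx":-6.2,"ty":-0.3,"tz":0,"ax":0,"ay":0,"az":5.7},{"tx":-6.2,"ty":-0.3,"tz":0,"ax":0,"ay":0,"az":5.7},{"tx":-6.2,"ty":-0.3,"tz":0,"ax":0,"ay":0,"az":5.7}]'
python3 -m creep '[{"tx":-6.2,"ty":-0.3,"tz":0,"ax":0,"ay":0,"az":5.7},{"tx":-6.2,"ty":-0.3,"tz":0,"ax":0,"ay":0,"az":5.7},{"tx":-6.2,"ty":-0.3,"tz":0,"ax":0,"ay":0,"az":5.7},{"tx":-6.2,"ty":-0.3,"tz":0,"ax":0,"ay":0,"az":5.7},{"tx":-6.2,"ty":-0.3,"tz":0,"ax":0,"ay":0,"az":5.7}]'
python3 - <<'E'
from h import *
c=np.array([.5515,-.3105])-.065*np.array([np.cos(.769),np.sin(.769)])
todo(c[0],c[1],.12,.769)
E
```

```text
t: 2.33
ee_pos: [0.3787, 0.4978, 0.2913]
eef_rot: [0.32, 0.948, 0.0, 0.0]
wrist_force: [1.1, 0.8, 0.0]
width: 0.999
t: 2.95
ee_pos: [0.5701, 0.2573, 0.2913]
eef_rot: [0.543, 0.84, 0.0, 0.0]
wrist_force: [1.2, -0.3, 0.7]
width: 1.001
t: 3.58
ee_pos: [0.6237, -0.0453, 0.2913]
eef_rot: [0.733, 0.68, 0.0, 0.0]
wrist_force: [0.1, 0.4, 0.2]
width: 0.998
t 3.58 pos [ 0.6237 -0.0453  0.2913] F [0.1 0.4 0.2] w 0.998 SHIFT cm [-31.84  -9.54  17.13] TURN [ 0.  -0.  41.6]
```

```bash
python3 -m creep '[{"tx":-5.3,"ty":-1.6,"tz":2.0,"ax":0,"ay":0,"az":0},{"tx":-5.3,"ty":-1.6,"tz":2.5,"ax":0,"ay":0,"az":0},{"tx":-5.3,"ty":-1.6,"tz":2.5,"ax":0,"ay":0,"az":0},{"tx":-5.3,"ty":-1.6,"tz":2.5,"ax":0,"ay":0,"az":0},{"tx":-5.3,"ty":-1.6,"tz":2.5,"ax":0,"ay":0,"az":0}]'
python3 -m creep '[{"tx":-5.3,"ty":-1.55,"tz":2.5,"ax":0,"ay":0,"az":0},{"tx":0,"ty":0,"tz":0.5,"ax":0,"ay":0,"az":10.5},{"tx":0,"ty":0,"tz":0.5,"ax":0,"ay":0,"az":10.5},{"tx":0,"ty":0,"tz":0.5,"ax":0,"ay":0,"az":10.5},{"tx":0,"ty":0,"tz":0,"ax":0,"ay":0,"az":10.1}]'
python3 -m creep '[{"tx":0,"ty":0,"tz":0,"ax":0,"ay":0,"az":0}]'
python3 - <<'E'
from h import *
c=np.array([.5515,-.3105])-.065*np.array([np.cos(.769),np.sin(.769)])
s=snap('wrist','w1.png')
todo(c[0],c[1],.008,.769)
E
```

```text
t: 4.2
ee_pos: [0.5243, -0.3034, 0.1707]
eef_rot: [0.732, 0.681, 0.0, 0.0]
wrist_force: [0.2, -0.5, 0.2]
width: 1.0
t: 4.82
ee_pos: [0.5056, -0.3536, 0.131]
eef_rot: [0.927, 0.374, -0.0, -0.0]
wrist_force: [-0.4, -0.4, -0.7]
width: 1.0
t: 4.95
ee_pos: [0.5057, -0.3534, 0.1311]
eef_rot: [0.926, 0.378, -0.0, -0.0]
wrist_force: [0.7, 0.4, 1.1]
width: 1.001
t 5.0 pos [ 0.5058 -0.3535  0.1312] F [-0.2  1.  -0.7] w 1.001 SHIFT cm [-0.22  0.09 12.32] TURN [-0.   0.   0.5]
```

View pics/w1.png

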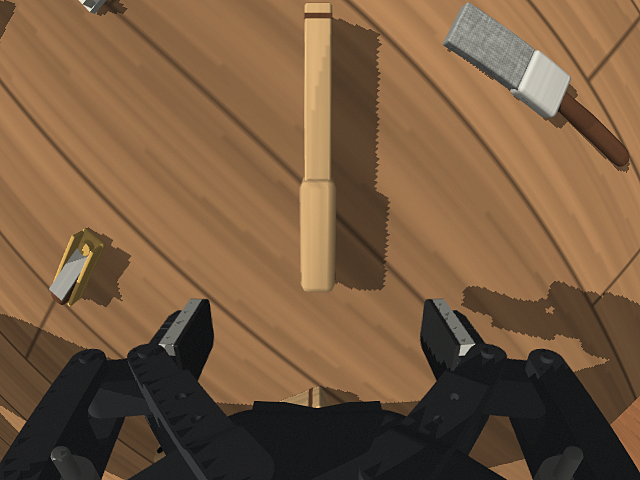

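The wrist view shows the stick centred between the jaws at column 318, in line with the tool. The handle end is at row 290 and the tip at row 5. Before descending I'll check the along-axis position by fisheye projection.

```bash
cat >> h.py <<'E'
def fproj(s,P):
    K,R,t=map(np.array,(s['K'],s['R'],s['t'])); p=np.atleast_2d(P)@R.T+t
    r=np.hypot(p[:,0],p[:,1]); th=np.arctan2(r,p[:,2])
    return np.c_[K[0,2]+K[0,0]*th*p[:,0]/r,K[1,2]+K[1,1]*th*p[:,1]/r]
E
python3 - <<'E'
from h import *
s=arm.snapshot('wrist')
P=place(np.array([[-.1,0,.038],[-.1,0,.0],[-.02,0,.038],[.1,0,.03],[-.065,0,.03]]),[.5515,-.3105,.769])
print(fproj(s,P).round(1))
E
```

```text
[[315.3 291.5]
 [315.5 271.6]
 [316.2 176. ]
 [317.7  -1.7]
 [315.7 240.1]]
```

The predictions match within 1–2 mm. Descending and gripping.

```bash
python3 -m creep '[{"tx":-0.2,"ty":0.1,"tz":5,"ax":0,"ay":0,"az":0.5},{"tx":0,"ty":0,"tz":4,"ax":0,"ay":0,"az":0},{"tx":0,"ty":0,"tz":2,"ax":0,"ay":0,"az":0},{"tx":0,"ty":0,"tz":1.3,"ax":0,"ay":0,"az":0},{"tx":0,"ty":0,"tz":0,"ax":0,"ay":0,"az":0}]'
python3 -m creep '[{"tx":0,"ty":0,"tz":0,"ax":0,"ay":0,"az":0},{"tx":0,"ty":0,"tz":0,"ax":0,"ay":0,"az":0},{"tx":0,"ty":0,"tz":0,"ax":0,"ay":0,"az":0},{"tx":0,"ty":0,"tz":0,"ax":0,"ay":0,"az":0},{"tx":0,"ty":0,"tz":0,"ax":0,"ay":0,"az":0}]' 0 80
python3 -m creep '[{"tx":0,"ty":0,"tz":0,"ax":0,"ay":0,"az":0},{"tx":0,"ty":0,"tz":0,"ax":0,"ay":0,"az":0},{"tx":0,"ty":0,"tz":-2,"ax":0,"ay":0,"az":0},{"tx":0,"ty":0,"tz":-3,"ax":0,"ay":0,"az":0},{"tx":0,"ty":0,"tz":0,"ax":0,"ay":0,"az":0}]'
python3 - <<'E'
from h import *
cab=np.array([.575,.1103,1.527])
t=np.array([.5725,.025]); c,s=np.cos(cab[2]),np.sin(cab[2]); d=t-cab[:2]
print('tray in cab',[c*d[0]+s*d[1],-s*d[0]+c*d[1]])
# stick tip 15mm behind tray rear, on axis
xt=-.085-.06-.03; g=place(np.array([[xt-.165,0,0]]),cab)[0]; print(g)
todo(g[0],g[1],.08,cab[2])
E
```

```text
t: 5.68
ee_pos: [0.505, -0.356, 0.0084]
eef_rot: [0.928, 0.373, 0.0, -0.0]
wrist_force: [0.1, 0.7, -0.0]
width: 1.0
t: 6.3
ee_pos: [0.5052, -0.356, 0.0089]
eef_rot: [0.928, 0.373, 0.0, 0.0]
wrist_force: [-1.3, 0.8, 7.8]
width: 0.268
t: 6.92
ee_pos: [0.5059, -0.3567, 0.0613]
eef_rot: [0.928, 0.373, 0.001, 0.002]
wrist_force: [0.2, -0.6, -1.8]
width: 0.269
tray in cab [np.float64(-0.08532766115022919), np.float64(-0.0012370297618352257)]
[ 0.56011401 -0.22937397  0.        ]
t 6.92 pos [ 0.5059 -0.3567  0.0613] F [ 0.2 -0.6 -1.8] w 0.269 SHIFT cm [12.72 -5.44 -1.88] TURN [  0.2   0.  -43.7]
```

```bash
python3 -m creep '[{"tx":6.0,"ty":-1.5,"tz":-1,"ax":0,"ay":0,"az":0},{"tx":6.0,"ty":-1.5,"tz":-0.9,"ax":0,"ay":0,"az":0},{"tx":0.7,"ty":-2.4,"tz":0,"ax":0,"ay":0,"az":-10.6},{"tx":0,"ty":0,"tz":0,"ax":0,"ay":0,"az":-10.6},{"tx":0,"ty":0,"tz":0,"ax":0,"ay":0,"az":-10.6}]'
python3 -m creep '[{"tx":0,"ty":0,"tz":0,"ax":0,"ay":0,"az":-10.6},{"tx":0,"ty":0,"tz":0,"ax":0,"ay":0,"az":-1.3},{"tx":0,"ty":0,"tz":0,"ax":0,"ay":0,"az":0}]'
python3 - <<'E'
from h import *
todo(.5601,-.2294,.023,1.527)
s=snap('wrist','w2.png'); b=arm.snapshot('side'); a=arm.snapshot('scene')
cab=[.575,.1103,1.527]
P=place(np.array([[-.205,.047,.022],[-.205,-.047,.022],[0,.047,.022],[0,-.047,.022],[-.145,-.042,.05],[-.145,.042,.05],[-.025,-.042,.05],[-.025,.042,.05]]),cab)
q=fproj(s,P); print(q.round(0).tolist())
im=s['img'][:,:,::-1].copy()
for k,(u,v) in enumerate(q): cv2.circle(im,(int(round(u)),int(round(v))),2,(0,255,0) if k<4 else (255,0,255),-1)
cv2.imwrite('pics/w2.png',im)
E
```

```text
t: 7.55
ee_pos: [0.5591, -0.2286, 0.0776]
eef_rot: [0.788, 0.616, -0.0, 0.0]
wrist_force: [0.1, 0.0, -1.5]
width: 0.266
t: 7.92
ee_pos: [0.559, -0.2291, 0.0774]
eef_rot: [0.724, 0.69, -0.0, -0.0]
wrist_force: [-0.1, -0.4, -0.3]
width: 0.267
t 7.92 pos [ 0.559  -0.2291  0.0774] F [-0.1 -0.4 -0.3] w 0.267 SHIFT cm [-0.02  0.11  5.44] TURN [-0.  -0.  -0.2]
[[230.0, 19.0], [405.0, 19.0], [249.0, -212.0], [383.0, -212.0], [401.0, -98.0], [233.0, -97.0], [384.0, -222.0], [248.0, -221.0]]
```

View pics/w2.png

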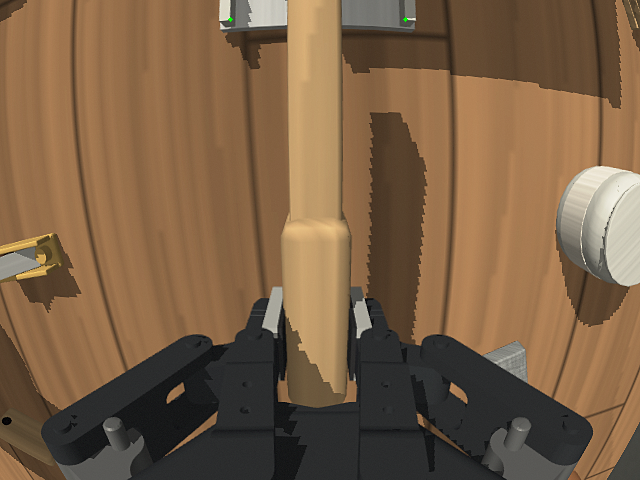

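The rail corners at (230,19) and (405,19) match the cabinet fit to about 1 mm, and the stick sits straight in the hand. I'll lower it to push height and check its pitch from the outside cameras.

```bash
python3 -m creep '[{"tx":0,"ty":0.1,"tz":2.7,"ax":0,"ay":0,"az":-0.2},{"tx":0,"ty":0,"tz":2.0,"ax":0,"ay":0,"az":0},{"tx":0,"ty":0,"tz":0.7,"ax":0,"ay":0,"az":0},{"tx":0,"ty":0,"tz":0,"ax":0,"ay":0,"az":0}]'
python3 - <<'E'
from h import *
st=arm.read_state(); todo(.5601,-.2294,.023,1.527)
a=arm.snapshot('scene'); b=arm.snapshot('side'); ims=[]
p=[*(st['ee_pos'][:2]+.065*np.array([np.cos(1.527),np.sin(1.527)])),1.527]
zz=st['ee_pos'][2]-.0085
for s,(x,y) in ((a,(270,220)),(b,(280,180))):
    im=cv2.resize(s['img'][y:y+120,x:x+133,::-1],None,fx=3,fy=3,interpolation=cv2.INTER_CUBIC)
    for B in STICK[1:]+TRAY:
        Q=place(B,p)+[0,0,zz] if B is not TRAY[0] else place(B,[.5725,.025,1.522])
        q=((proj(s,Q)-[x,y]+.5)*3).round().astype(int)
        for i in range(8):
            for j in (1,2,4):
                if not i&j: cv2.line(im,q[i].tolist(),q[i|j].tolist(),(0,255,0),1)
    ims.append(im)
cv2.imwrite('pics/d.png',np.hstack(ims))
E
```

```text
t: 8.57
ee_pos: [0.5599, -0.2292, 0.0231]
eef_rot: [0.721, 0.693, -0.0, -0.0]
wrist_force: [-0.6, -0.0, -2.0]
width: 0.266
t 8.57 pos [ 0.5599 -0.2292  0.0231] F [-0.6 -0.  -2. ] w 0.266 SHIFT cm [-0.02  0.02  0.01] TURN [-0.   0.   0.2]
```

View pics/d.png

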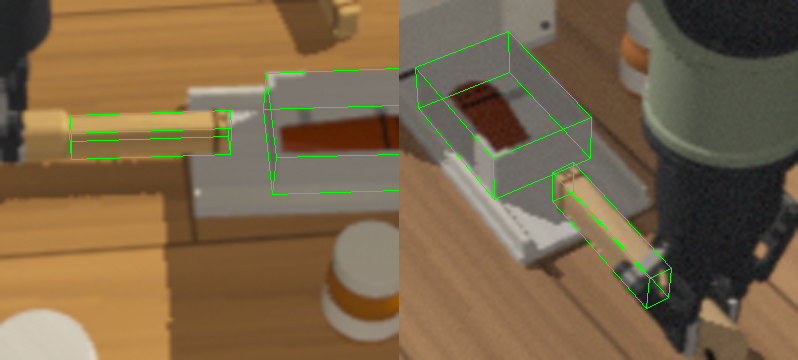

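Stick is level and on axis in both views, just behind the tray's rear wall (tip at about scene (347,264)). The blade stays below the tray's rim. Pushing slowly.

```bash
python3 -m creep '[{"tx":1.5,"ty":0,"tz":0.2,"ax":0,"ay":0,"az":0.2},{"tx":1,"ty":0,"tz":0,"ax":0,"ay":0,"az":0},{"tx":1,"ty":0,"tz":0,"ax":0,"ay":0,"az":0},{"tx":1.5,"ty":0,"tz":0,"ax":0,"ay":0,"az":0},{"tx":1.5,"ty":0,"tz":0,"ax":0,"ay":0,"az":0}]'
python3 -m creep '[{"tx":1.5,"ty":0,"tz":0,"ax":0,"ay":0,"az":0},{"tx":1.5,"ty":0,"tz":0,"ax":0,"ay":0,"az":0},{"tx":1.5,"ty":0,"tz":0,"ax":0,"ay":0,"az":0},{"tx":1.5,"ty":0,"tz":0,"ax":0,"ay":0,"az":0},{"tx":1.5,"ty":0,"tz":0,"ax":0,"ay":0,"az":0}]'
python3 - <<'E'
from h import *
g=place(np.array([[.082-.165,0,0]]),[.575,.1103,1.527])[0]
todo(g[0],g[1],.021,1.527)
a=snap('scene','e1.png');b=snap('side','e2.png')
cv2.imwrite('pics/e.png',np.hstack([cv2.resize(i,(400,300),interpolation=cv2.INTER_CUBIC) for i in (a['img'][160:310,320:520,::-1],b['img'][90:270,200:440,::-1])]))
E
```

```text
t: 9.3
ee_pos: [0.563, -0.1632, 0.0214]
eef_rot: [0.722, 0.691, 0.0, 0.0]
wrist_force: [-0.8, -5.3, -0.9]
width: 0.268
t: 9.93
ee_pos: [0.5662, -0.0882, 0.0213]
eef_rot: [0.722, 0.691, -0.0, -0.0]
wrist_force: [0.8, -4.2, -0.4]
width: 0.265
t 9.93 pos [ 0.5662 -0.0882  0.0213] F [ 0.8 -4.2 -0.4] w 0.265 SHIFT cm [1.157e+01 1.000e-02 3.000e-02] TURN [-0. -0. -0.]
```

View pics/e.png

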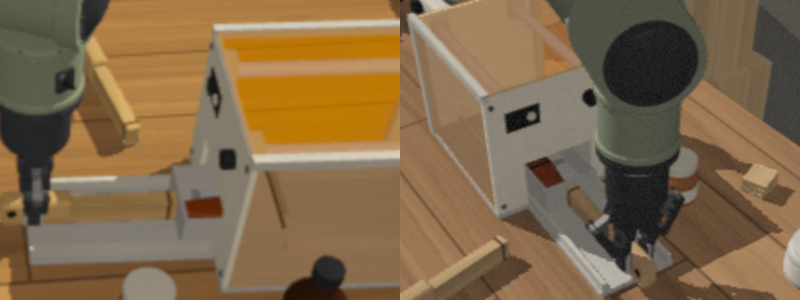

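The tray is moving under about 5 N, with the blade behind it and the tailpiece riding inside (crop pixel (203,208)). I'll continue, watching the wrist's clearance from the cabinet front.

```bash
python3 -m creep '[{"tx":1.5,"ty":0,"tz":0,"ax":0,"ay":0,"az":0},{"tx":1.5,"ty":0,"tz":0,"ax":0,"ay":0,"az":0},{"tx":1.5,"ty":0,"tz":0,"ax":0,"ay":0,"az":0},{"tx":1.5,"ty":0,"tz":0,"ax":0,"ay":0,"az":0},{"tx":1.5,"ty":0,"tz":0,"ax":0,"ay":0,"az":0}]'
python3 -m creep '[{"tx":1,"ty":0,"tz":0,"ax":0,"ay":0,"az":0},{"tx":1,"ty":0,"tz":0,"ax":0,"ay":0,"az":0},{"tx":1,"ty":0,"tz":0,"ax":0,"ay":0,"az":0},{"tx":0.7,"ty":0,"tz":0,"ax":0,"ay":0,"az":0},{"tx":0,"ty":0,"tz":0,"ax":0,"ay":0,"az":0}]'
python3 - <<'E'
from h import *
g=place(np.array([[.080-.165,0,0]]),[.575,.1103,1.527])[0]
todo(g[0],g[1],.021,1.527)
a=snap('scene','e1.png');b=snap('side','e2.png')
s=a;im=a['img'][:,:,::-1].copy()
cab=[.575,.1103,1.527]
for x,c in ((.07,(0,0,255)),(.08,(0,255,0))):
    q=proj(s,place(np.array([[x,-.042,.05],[x,.042,.05],[x+.12,.042,.05],[x+.12,-.042,.05]]),cab)).round().astype(int)
    cv2.polylines(im,[q],True,c,1)
cv2.imwrite('pics/f.png',np.hstack([cv2.resize(i,(400,300),interpolation=cv2.INTER_CUBIC) for i in (im[160:310,380:580],b['img'][90:270,200:440,::-1])]))
E
```

```text
t: 10.65
ee_pos: [0.5695, -0.0132, 0.0213]
eef_rot: [0.722, 0.691, -0.0, -0.0]
wrist_force: [0.6, -3.7, -1.4]
width: 0.267
t: 11.28
ee_pos: [0.5711, 0.0236, 0.0212]
eef_rot: [0.722, 0.692, 0.0, -0.0]
wrist_force: [0.4, 2.2, -4.2]
width: 0.267
t 11.28 pos [0.5711 0.0236 0.0212] F [ 0.4  2.2 -4.2] w 0.267 SHIFT cm [0.18 0.01 0.02] TURN [-0.  -0.   0.1]
```

View pics/f.png

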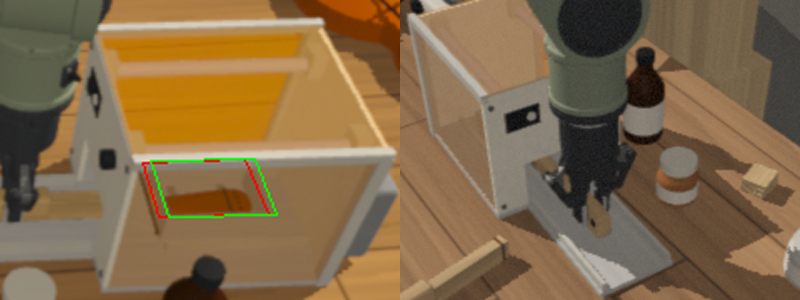

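The force now shows the flap resting down on the blade, and the tray outline sits at or beyond the required line. I'll push 5 mm more for margin, then draw straight out.

```bash
python3 -m creep '[{"tx":0.3,"ty":0,"tz":0,"ax":0,"ay":0,"az":0},{"tx":0.2,"ty":0,"tz":0,"ax":0,"ay":0,"az":0},{"tx":0,"ty":0,"tz":0,"ax":0,"ay":0,"az":0}]'
python3 -m creep '[{"tx":-1.5,"ty":0,"tz":0,"ax":0,"ay":0,"az":0},{"tx":-2,"ty":0,"tz":0,"ax":0,"ay":0,"az":0},{"tx":-2,"ty":0,"tz":0,"ax":0,"ay":0,"az":0},{"tx":-2,"ty":0,"tz":0,"ax":0,"ay":0,"az":0},{"tx":-2,"ty":0,"tz":0,"ax":0,"ay":0,"az":0}]'
python3 -m creep '[{"tx":-4,"ty":0,"tz":0,"ax":0,"ay":0,"az":0},{"tx":-5,"ty":0,"tz":0,"ax":0,"ay":0,"az":0},{"tx":-5,"ty":0,"tz":0,"ax":0,"ay":0,"az":0},{"tx":-4,"ty":0,"tz":0,"ax":0,"ay":0,"az":0},{"tx":0,"ty":0,"tz":-3,"ax":0,"ay":0,"az":0}]'
python3 - <<'E'
from h import *
todo(.5601,-.2294,.05,1.527)
a=snap('scene','g1.png');b=snap('side','g2.png')
im=a['img'][:,:,::-1].copy(); bm=b['img'][:,:,::-1].copy()
cab=[.575,.1103,1.527]
# shut flap outline in side view
q=proj(b,place(np.array([[.009,y,z] for y,z in ((-.054,.014),(.054,.014),(.054,.08),(-.054,.08))]),cab))
X=(220,100)
o=cv2.resize(bm[100:280,220:460],(400,300),interpolation=cv2.INTER_CUBIC)
k=400/240
cv2.polylines(o,[((q-X+.5)*k).round().astype(int)],True,(0,255,0),1)
cv2.imwrite('pics/g.png',np.hstack([cv2.resize(im[160:310,380:580],(400,300),interpolation=cv2.INTER_CUBIC),o]))
E
```

```text
t: 11.75
ee_pos: [0.5714, 0.0276, 0.0213]
eef_rot: [0.722, 0.691, 0.0, 0.0]
wrist_force: [-0.3, -0.5, -1.6]
width: 0.27
t: 12.38
ee_pos: [0.5669, -0.0699, 0.0215]
eef_rot: [0.723, 0.691, -0.0, 0.0]
wrist_force: [0.2, -0.1, -0.8]
width: 0.267
t: 13.0
ee_pos: [0.5563, -0.2526, 0.0504]
eef_rot: [0.725, 0.689, -0.002, -0.001]
wrist_force: [-0.6, 0.6, -1.1]
width: 0.27
t 13.0 pos [ 0.5563 -0.2526  0.0504] F [-0.6  0.6 -1.1] w 0.27 SHIFT cm [2.34 0.27 0.04] TURN [-0.2  0.1 -0.4]
```

View pics/g.png

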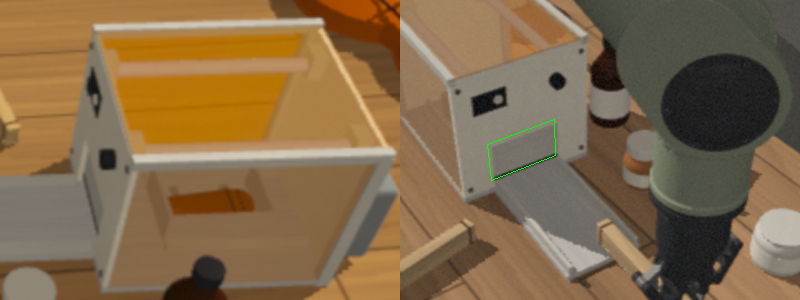

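The flap hangs fully shut: it fills the outline in the side view at crop (490–555, 120–180) with only the normal 6 mm sill gap. The tray is inside with the tailpiece in it. Now I'll lay the stick down on clear bench in front.

```bash
python3 -m creep '[{"tx":-5,"ty":0,"tz":0,"ax":0,"ay":0,"az":0},{"tx":-5,"ty":0,"tz":1,"ax":0,"ay":0,"az":0},{"tx":0,"ty":0,"tz":1.5,"ax":0,"ay":0,"az":0},{"tx":0,"ty":0,"tz":1,"ax":0,"ay":0,"az":0},{"tx":0,"ty":0,"tz":0.3,"ax":0,"ay":0,"az":0}]'
python3 -m creep '[{"tx":0,"ty":0,"tz":0.2,"ax":0,"ay":0,"az":0},{"tx":0,"ty":0,"tz":0,"ax":0,"ay":0,"az":0}]'
python3 - <<'E'
from h import *
todo(.5601,-.35,.009,1.527)
E
```

```text
t: 13.72
ee_pos: [0.5547, -0.346, 0.0125]
eef_rot: [0.722, 0.692, 0.0, -0.001]
wrist_force: [0.2, 0.4, -1.2]
width: 0.27
t: 13.98
ee_pos: [0.5552, -0.3466, 0.0116]
eef_rot: [0.722, 0.692, 0.0, 0.0]
wrist_force: [0.2, 0.3, -1.4]
width: 0.267
t 13.97 pos [ 0.5552 -0.3466  0.0116] F [ 0.2  0.3 -1.4] w 0.267 SHIFT cm [-0.32  0.5   0.26] TURN [0. 0. 0.]
```

```bash
python3 -m creep '[{"tx":0,"ty":0,"tz":0.1,"ax":0,"ay":0,"az":0},{"tx":0,"ty":0,"tz":0.1,"ax":0,"ay":0,"az":0},{"tx":0,"ty":0,"tz":0.05,"ax":0,"ay":0,"az":0},{"tx":0,"ty":0,"tz":0,"ax":0,"ay":0,"az":0}]'
python3 -m creep '[{"tx":0,"ty":0,"tz":0,"ax":0,"ay":0,"az":0},{"tx":0,"ty":0,"tz":0,"ax":0,"ay":0,"az":0},{"tx":0,"ty":0,"tz":0,"ax":0,"ay":0,"az":0},{"tx":0,"ty":0,"tz":0,"ax":0,"ay":0,"az":0},{"tx":0,"ty":0,"tz":0,"ax":0,"ay":0,"az":0}]' 1
python3 -m creep '[{"tx":0,"ty":0,"tz":-1,"ax":0,"ay":0,"az":0},{"tx":0,"ty":0,"tz":-3,"ax":0,"ay":0,"az":0},{"tx":0,"ty":0,"tz":-5,"ax":0,"ay":0,"az":0},{"tx":0,"ty":0,"tz":-5,"ax":0,"ay":0,"az":0},{"tx":-4,"ty":0,"tz":-4,"ax":0,"ay":0,"az":0}]'
python3 -m creep '[{"tx":0,"ty":0,"tz":0,"ax":0,"ay":0,"az":0}]'
python3 - <<'E'
from h import *
a=snap('scene','h1.png'); b=snap('side','h2.png')
for th,o in (('jar',[377,293,408,333]),('bottle',[453,287,494,352]),('tin',[263,323,301,370]),('stick',0)):
    print(th,[(np.round(d['bbox']).astype(int).tolist(),round(d['p'],2)) for d in arm.spot_in('scene',th)],o)
cv2.imwrite('pics/h.png',np.hstack([cv2.resize(i,(400,300)) for i in (a['img'][100:400,150:550,::-1],b['img'][60:420,140:620,::-1])]))
st=arm.read_state();print(st['t'],st['width'],st['wrist_force'])
E
```

```text
t: 14.48
ee_pos: [0.5549, -0.347, 0.0089]
eef_rot: [0.722, 0.691, 0.0, 0.0]
wrist_force: [-1.9, 0.9, 3.0]
width: 0.268
t: 15.1
ee_pos: [0.5549, -0.347, 0.0088]
eef_rot: [0.722, 0.691, 0.0, 0.0]
wrist_force: [0.9, -0.1, -0.0]
width: 0.998
t: 15.72
ee_pos: [0.5546, -0.3848, 0.1918]
eef_rot: [0.721, 0.693, 0.001, 0.0]
wrist_force: [0.4, -1.0, 0.2]
width: 1.002
t: 15.85
ee_pos: [0.553, -0.3909, 0.193]
eef_rot: [0.724, 0.69, 0.0, 0.003]
wrist_force: [0.1, -0.2, -1.1]
width: 0.997
jar [([377, 294, 409, 334], 0.84), ([418, 238, 434, 275], 0.73)] [377, 293, 408, 333]
bottle [([455, 286, 495, 352], 0.91)] [453, 287, 494, 352]
tin [] [263, 323, 301, 370]
stick [([176, 170, 212, 231], 0.73), ([204, 262, 291, 278], 0.67), ([329, 168, 579, 304], 0.66), ([356, 174, 390, 230], 0.58)] 0
16.15 1.003688675770416 [-1.11347152 -0.47866155 -0.0577022 ]
```

View pics/h.png

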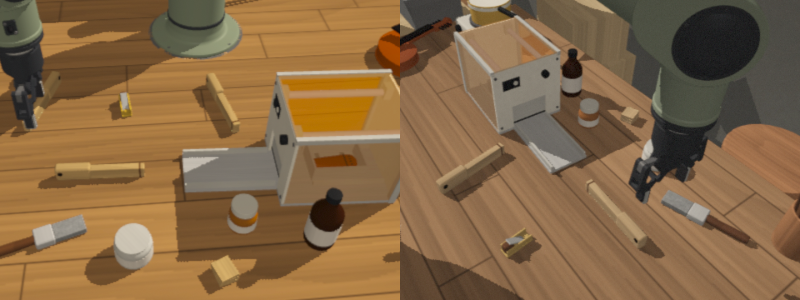

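```bash
python3 -c "
from station import arm
print(arm.sign_off())"
```

```text
the job is handed in; nothing more can be done
None
```

I picked up the stick farthest from the base and pushed the tray through the flap until it dropped shut. I then drew the stick out and laid it on the bench in front of the shelf. I handed in at about 16 s of the 51 s allowed, with the gripper open and lifted clear.

**Last checks**
- **Flap:** the side view after I drew the stick out shows it hanging shut, with only the normal sill gap.
- **Tray and tailpiece:** in the scene view the tray is inside the cabinet with the tailpiece still in it. I estimate the tray's rear face is about 82 mm inside the front face, where about 70 mm is needed. That comes from the arm's final position, not a direct measurement.
- **Stick:** it lies flat on the bench, about 5 cm short of the shelf.
- **Jar and bottle:** their detected boxes match the start within 2 pixels.
- **Tin:** the detector missed it in the last scene picture. By eye it stands at the same place, about pixel (283,345).
- **Forces:** wrist readings peaked at about 8 N, at the grasp, and were about 5 N while pushing. They were taken at the end of each move, so brief peaks between readings would not show.

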